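# Inch the crimping press for the setter

## Robot

A 6-joint arm with a two-finger parallel gripper is mounted at the origin on the work surface. World frame = base frame: x ahead of the robot, y to its left, z up, the work surface at z = 0. Lengths are in m, angles in rad, forces in N, time in s.
With the tool pointing down it reaches from about 0.275 to 1 m from the base axis. Payload 8.4 kg.
Tool frame: the origin (TCP) lies on the centre line of the jaws, within the pads' length; the fingertips stand 17 mm ahead of it and the grasp point (between the pads) lies 2 mm behind it (bot.tcp_to_tips is the y of the fingertips in the tool frame, in m); y points along the fingers, z is the direction in which the jaws open and shut, and the axes are right-handed (so a half turn about y gives the same grasp; the last joint's range is limited). The gripper opens to 85 mm and grips with 20 to 120 N. Pads are 22 mm wide; open, the fingers measure 114 mm over their backs; the gripper's body (76 mm by 85 mm) begins 54 mm behind the grasp point. The pads swing forward as they close: fully open they stand 13 mm farther back than shut.
Start: joints at [1.313, 0.353, 1.633, -0, 1.155, -0.002], TCP at [0.158, 0.605, 0.248] pointing down, gripper open.
Joint ranges: [-2.63, 2.63], [-0.92, 2.1], [0.06, 2.66], [-1.3, 4.44], [0, 2.69], [-3.02, 3.02]. Speed limits (rad/s): [2.22, 2.22, 2.79, 3.14, 3.14, 3.14].

## Interface

Orientations are given as a unit quaternion [x, y, z, w].
In Python, from workcell import bot, hand, kinematics, get_obs, vision, hand_in gives the robot as it stands. The module is installed in compiled form; this text tells all that it offers. Calls block until the motion is done:
- bot.reach(position, orientation): joint-space move of the TCP to a pose.
- bot.servo_line(position, ori=None, velocity=0.15): straight line of the TCP; ori=None keeps the orientation; velocity is the mean speed in m/s.
- bot.goto_joints(angles): joint-space move.
- hand.move_gripper(opening, strength=None): finger opening in m; strength is the grip in N (None keeps the last); returns when the fingers have stopped.
- bot.dwell(seconds).
- kinematics.solve_ik(position, orientation): joint angles nearest the present ones, or None.
- get_obs(): the state.
- vision.read_camera(name): name is "scene" or "top"; returns a dict with "frame" (420x560x3 uint8, red, green, blue), "intrinsics" (3x3 intrinsics, pixels), "dist" ([k1, k2, p1, p2, k3] as OpenCV has them; the pictures are not rectified), "view" (4x4, takes a point from world to camera coordinates). Camera axes: x right, y down, z forward; pixel columns grow to the right and rows downward; lengths in m; the calibration is good to about 2 mm. A picture is of the moment at which its call begins. There is no depth.
A pose or a line that the arm cannot do raises bot.IKError and nothing moves.
- hand_in(): hands the job in, once; it reports no verdict.
The state is a dict: "time_s": time; "joint_pos": joint angles; "joint_vel": joint speeds; "joint_efforts": joint torques, N m; "position": TCP position; "orientation": TCP orientation; "wrist_force": force on the tool from outside, world axes, zero at the start; "ft_torque": the same for the moment, N m; "gripper_width": finger opening in m.
Only numpy, scipy, OpenCV 4.12 (cv2) and the standard library are available. Lean on these libraries where they do the work, as an engineer would, in place of code of your own. Each camera call takes 0.05 s, during which the arm holds its last target.

## Task

Inch the crimping press for the setter: press the rocker on the supply box fully on, push the toggle on the control station right over to its far (inch) side, tap the reset button lightly and let it come back up, then press the big palm button on its own box and keep it held down - finish while still holding it down. Touch lightly and only with the fingers, lift nothing, leave the mushroom emergency stop alone, and do not shift the boxes, the tub, the bottle or the screwdriver.

Things in the scene. Friction and masses are not known exactly. Their poses are not given: they have to be found in the camera images.
- supply: A loose case standing on the mat by its own weight; origin at the centre of its underside, z up, x axis towards the back (cable glands), y along its width. Painted grey mains supply box, 130 (x) x 105 (y) x 60 mm high, about 1.5 kg. On its top: a black rocker switch, a fuse holder and a small amber lamp (leave those two alone).
- power (a joint): Black rocker, 40 mm long (box x), 26 mm wide, pivot at box x 0, y -20 mm, 66 mm above the mat. Two flat 20 mm halves meet in a shallow V. Off (0 rad): near half level, far half (+x, bar mark) stands up 0.35 rad. Fully on (0.35 rad): far half level, 66 mm above the mat, 3.5 mm over its bezel. About 3 N on the far half flips it; it stays where left.
- power_on_half (a point): Point on the face of the rocker's far half, 13 mm from the pivot: the place to press. It sits 70.5 mm above the mat when off, 66 mm when on; pushed harder, the switch yields about 1 mm per 6 N in the sheet-metal lid.
- station: A loose case standing on the mat by its own weight; origin at the centre of its underside, z up, x axis towards the back (cable glands), y along its width. Aluminium control station, 85 (x) x 190 (y) x 65 mm high, about 1.3 kg. Along its top from left (+y) to right: reset button at y +60 mm, toggle in the middle, emergency stop at y -60 mm.
- mode (a joint): Steel toggle lever in the middle of the control station, 36 mm from its pivot (70 mm above the mat, at the station's centre) to its ball tip, stem 8.4 mm thick, ball 11.6 mm. 0 rad (run): leans 0.35 rad towards the robot side (-x of the station). 0.70 rad (inch): leans 0.35 rad to the far side (+x). Takes about 3 N half-way up; stays where left.
- mode_tip (a point): Centre of the toggle's ball tip: 104 mm above the mat at either end, 12 mm to the -x side of the station's centre in run, 12 mm to the +x side in inch.
- reset (a joint): Plain black round reset push button, 25 mm across, on the control station; 0 = up, 0.007 m = fully pressed. It springs back up: 2 N starts it, about 10 N bottoms it. It works from 0.0025 m.
- reset_top (a point): Centre of the reset button's flat top, 79 mm above the mat when up; it stands 9 mm above its steel bezel (32 mm across).
- estop (a joint): Red mushroom emergency stop, 40 mm across, at the right end (-y) of the control station; 0 = up. Must not be pressed.
- estop_top (a point): Centre of the emergency stop's top, 98 mm above the mat.
- inchbox: A loose case standing on the mat by its own weight; origin at the centre of its underside, z up, x axis towards the back (cable glands), y along its width. Aluminium palm-button box, 90 x 90 x 62 mm high, about 1 kg, with one big button in the middle of its top.
- inch (a joint): Black palm button, 52 mm across, on its own box inside a low round shroud (68 mm across, 11 mm high); 0 = up, 0.010 m = fully pressed. It springs back: 2 N starts it, 10 N bottoms it. The press inches only while it is beyond 0.003 m.
- inch_top (a point): Centre of the palm button's top, 85 mm above the mat when up, 12 mm above the rim of its shroud.
- tub: Bystander: open black tub 120 x 130 x 45 mm with red connector housings; origin at the centre of its underside.
- oiler: Bystander: small white bottle, 44 mm across, 125 mm high; origin at the centre of its underside.
- driver: Bystander: screwdriver 190 mm long lying on the bench along its own x axis; origin under its middle.
Not all that is in view belongs to the job. Leave any pink or turquoise look-alike of the supply alone. What is shaped like the station but yellow is not meant.

How it is judged:
On the way, in this order (a step that is already met when the one before it is completed fails the run):
1. the power rocker is on (value of joint power above 0.27 rad), for 0.1 s.
2. the toggle is over at inch (value of joint mode above 0.55 rad), for 0.1 s.
3. the reset button is pressed (value of joint reset above 0.0025 m), for 0.05 s.
4. the reset button is let up again (value of joint reset below 0.001 m), for 0.1 s.
5. the palm button is held down (value of joint inch above 0.003 m), for 0.3 s.
At the end, for the whole second after the job is handed in: The power rocker is on (beyond 0.27 of 0.35 rad), the toggle at inch (beyond 0.55 of 0.70 rad), reset up again (within 1 mm), the emergency stop up, and the fingers alone hold the palm button more than 3 mm down with 2 to 40 N, all boxes standing flat on the bench (value of joint power above 0.27 rad and value of joint mode above 0.55 rad and value of joint each of reset, estop below 0.001 m and value of joint inch above 0.003 m and contact force between the fingers and inchbox between 2 and 40 N and contact force between the fingers and station below 0.1 N and contact force between the fingers and supply below 0.1 N and angle between each of supply, station, inchbox's own z axis and vertical below 0.06 rad and height (world z) of each of supply, station, inchbox below 0.006 m); the arm keeps its last pose, push and grip.
It fails at once if reset or the palm button was pressed before the power was on and the toggle at inch ((value of joint reset above 0.002 m or value of joint inch above 0.0025 m) and (value of joint power below 0.2 rad or value of joint mode below 0.45 rad)).
It fails at once if the emergency stop was pressed (value of joint estop above 0.002 m).
It fails at once if a box was pressed with more than 40 N (not a light touch), or with something other than the fingers (over 5 N) (contact force between the fingers and supply above 40 N or contact force between the fingers and station above 40 N or contact force between the fingers and inchbox above 40 N or contact force between the arm and supply above 5 N or contact force between the arm and station above 5 N or contact force between the arm and inchbox above 5 N).
It fails at once if a box was shifted by more than 20 mm, lifted or tipped (distance of any of supply, station, inchbox from where it was at the start of the episode above 0.02 m or height (world z) of any of supply, station, inchbox above 0.008 m or angle between any of supply, station, inchbox's own z axis and vertical above 0.15 rad).
It fails at once if the tub, the bottle or the screwdriver was disturbed (moved over 20 mm) or lifted (distance of any of tub, oiler, driver from where it was at the start of the episode above 0.02 m).
It also fails if it takes over 51 s, if anything falls off the work surface, if the arm or the gripper's body presses on something with over 40 N, if the wrist force passes 120 N, or if a joint passes its speed limit or range.

## Working session

There is one attempt and no reset: what is moved stays moved. The work goes in short steps, each a Python script; the robot and the scene stay as the last script left them, time stands still between calls to the robot, and variables do not carry over. Pictures are saved under pics/ and viewed, and the job is handed in when it is done.

```bash
mkdir -p pics; python3 - <<'E'
from workcell import bot, hand, kinematics, get_obs, vision
import cv2,numpy as np,pickle
o=get_obs();print(o['time_s'],o['position'],o['orientation'],o['gripper_width'],o['wrist_force'],bot.tcp_to_tips)
for n in("scene","top"):
    d=vision.read_camera(n);pickle.dump(d,open(n+'.pkl','wb'))
    cv2.imwrite(f'pics/{n}0.png',d['frame'][...,::-1]);print(np.round(d['intrinsics'],1),d['dist'],np.round(d['view'],3))
E
```

```text
0.0 [0.15799252 0.60423208 0.2475567 ] [ 0.70181257 -0.09025464  0.09011303 -0.70085153] 0.08546672082028256 [ 0.17362425 -0.04978715  0.30552057] 0.017
[[406.1   0.  282.4]
 [  0.  406.1 213. ]
 [  0.    0.    1. ]] [-0.08225349  0.          0.          0.          0.        ] [[-0.224  0.975 -0.002  0.075]
 [ 0.691  0.157 -0.706 -0.354]
 [-0.687 -0.159 -0.709  1.378]
 [ 0.     0.     0.     1.   ]]
[[435.5   0.  272.6]
 [  0.  435.5 204.9]
 [  0.    0.    1. ]] [-0.00834721  0.          0.          0.          0.        ] [[-0.018 -1.     0.005  0.056]
 [-0.993  0.018 -0.117  0.578]
 [ 0.117 -0.007 -0.993  1.058]
 [ 0.     0.     0.     1.   ]]
```

View pics/scene0.png

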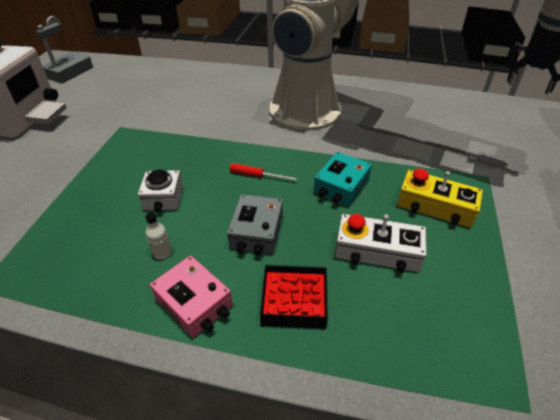

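View pics/top0.png

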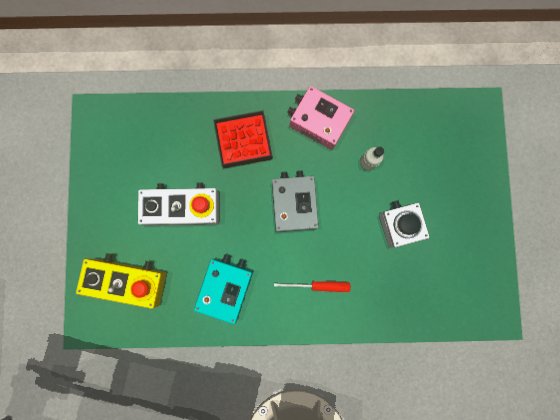

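The scene view looks back towards the robot. In the top view, the grey supply is at about (295,203), the white station at about (178,206) and the palm box at about (406,224). The look-alikes are pink, turquoise and yellow. I'll enlarge the three targets.

```bash
python3 - <<'E'
import cv2,pickle,numpy as np
t=pickle.load(open('top.pkl','rb'))['frame'][...,::-1];s=pickle.load(open('scene.pkl','rb'))['frame'][...,::-1]
def c(im,x,y,w,h,k,n):
    cv2.imwrite(n,cv2.resize(im[y:y+h,x:x+w],None,fx=k,fy=k,interpolation=cv2.INTER_CUBIC))
c(t,130,170,100,70,8,'pics/t_st.png');c(t,262,165,70,75,8,'pics/t_su.png');c(t,370,190,70,70,8,'pics/t_in.png')
E
```

```text
(no output)
```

View pics/t_st.png

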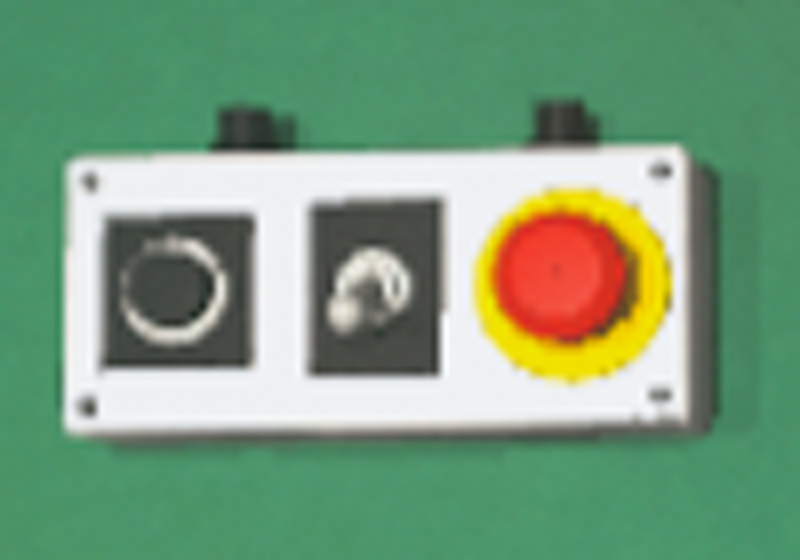

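View pics/t_su.png

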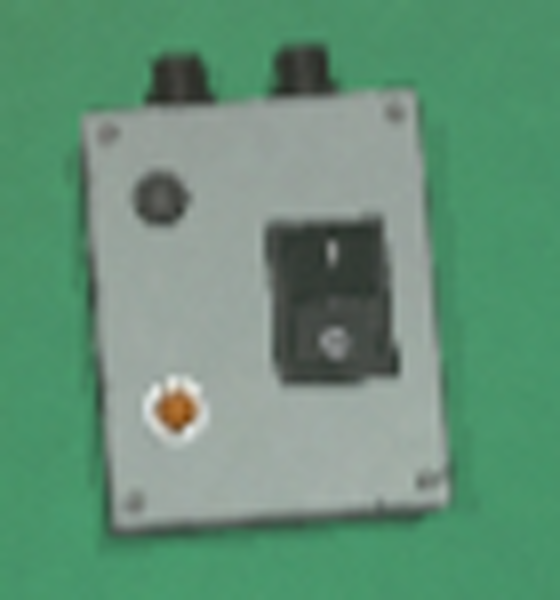

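View pics/t_in.png

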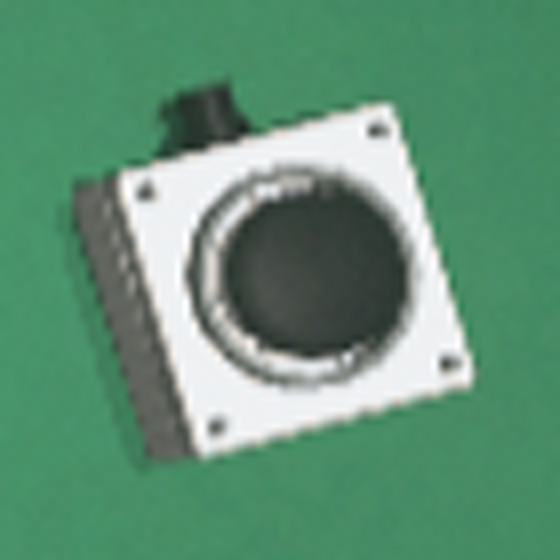

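```bash
cat > h.py <<'E'
import cv2,pickle,numpy as np
from scipy.optimize import least_squares
C={n:pickle.load(open(n+'.pkl','rb')) for n in('top','scene')}
def proj(n,P):
    d=C[n];V=np.array(d['view'])
    p,_=cv2.projectPoints(np.asarray(P,float).reshape(-1,1,3),cv2.Rodrigues(V[:3,:3])[0],V[:3,3],np.array(d['intrinsics']),np.array(d['dist'],float))
    return p.reshape(-1,2)
def ray(n,uv,z):
    d=C[n];V=np.array(d['view'])
    p=cv2.undistortPoints(np.array(uv,float).reshape(-1,1,2),np.array(d['intrinsics']),np.array(d['dist'],float)).reshape(-1,2)
    r=np.c_[p,np.ones(len(p))]@V[:3,:3];o=-V[:3,:3].T@V[:3,3]
    return o+r*((z-o[2])/r[:,2])[:,None]
def w(q,P):
    P=np.atleast_2d(P).astype(float);c,s=np.cos(q[2]),np.sin(q[2])
    return np.c_[q[0]+c*P[:,0]-s*P[:,1],q[1]+s*P[:,0]+c*P[:,1],P[:,2]]
E
cat > fit.py <<'E'
from h import *
import json
B={'station':((130,170),[(68,160),(687,146),(690,428),(68,432)],.085,.19,.065,
     {'reset':(0,.06,.079),'tip':(-.012,0,.104),'estop':(0,-.06,.098)}),
 'supply':((262,165),[(85,115),(413,92),(450,505),(115,527)],.13,.105,.06,{'on':(.0122,-.02,.0705),'pivot':(0,-.02,.066)}),
 'inchbox':((370,190),[(120,170),(390,103),(472,382),(203,457)],.09,.09,.062,{'top':(0,0,.085)})}
out={}
for n,(o,cs,lx,ly,z,pts) in B.items():
    uv=(np.array(cs)+.5)/8-.5+np.array(o)
    L=np.array([(lx/2,ly/2,z),(lx/2,-ly/2,z),(-lx/2,-ly/2,z),(-lx/2,ly/2,z)])
    g=ray('top',uv,z); r=least_squares(lambda q:(proj('top',w(q,L))-uv).ravel(),[*g.mean(0)[:2],0])
    q=r.x;out[n]=q.tolist();print(n,np.round(q,4),'res px',np.abs(r.fun).max().round(2),'sides',np.round(np.linalg.norm(g-np.roll(g,-1,0),axis=1),3))
    for k,p in pts.items():
        P=w(q,p);print('  ',k,P.round(4),'top',proj('top',P).round(1),'crop',((proj('top',P)-o)*8).round(0),'scene',proj('scene',P).round(1))
json.dump(out,open('pose.json','w'))
im=C['scene']['frame'][...,::-1].copy()
im=cv2.resize(im,None,fx=4,fy=4,interpolation=cv2.INTER_CUBIC)
for n,(o,cs,lx,ly,z,pts) in B.items():
    q=out[n]
    L=w(q,[(lx/2,ly/2,z),(lx/2,-ly/2,z),(-lx/2,-ly/2,z),(-lx/2,ly/2,z)])
    cv2.polylines(im,[np.int32((proj('scene',L)+.5)*4)],True,(255,0,255),1)
    for p in pts.values(): cv2.circle(im,tuple(int(v) for v in (proj('scene',w(q,p))[0]+.5)*4),3,(0,255,0),-1)
cv2.imwrite('pics/ovA.png',im[620:1100,500:1200]);cv2.imwrite('pics/ovB.png',im[800:1120,1280:1760])
E
python3 fit.py
```

```text
station [ 0.5766  0.2789 -0.0008] res px 0.61 sides [0.189 0.086 0.188 0.083]
   reset [[0.5767 0.3389 0.079 ]] top [[150.6 205.7]] crop [[165. 285.]] scene [[409.8 232.4]]
   tip [[0.5646 0.2789 0.104 ]] top [[173.2 209.1]] crop [[346. 313.]] scene [[384.3 216.1]]
   estop [[0.5766 0.2189 0.098 ]] top [[199.3 203.9]] crop [[555. 271.]] scene [[355.7 217.5]]
supply [ 0.579  -0.0085  0.0538] res px 0.74 sides [0.101 0.128 0.102 0.127]
   on [[ 0.5923 -0.0278  0.0705]] top [[302.8 197. ]] crop [[327. 256.]] scene [[245.  213.6]]
   pivot [[ 0.5801 -0.0285  0.066 ]] top [[303.1 202.2]] crop [[329. 298.]] scene [[246.4 211.3]]
inchbox [ 0.5221 -0.2795  0.235 ] res px 1.04 sides [0.086 0.088 0.086 0.09 ]
   top [[ 0.5221 -0.2795  0.085 ]] top [[409.6 223.5]] crop [[317. 268.]] scene [[156.1 174.1]]
```

View pics/ovA.png

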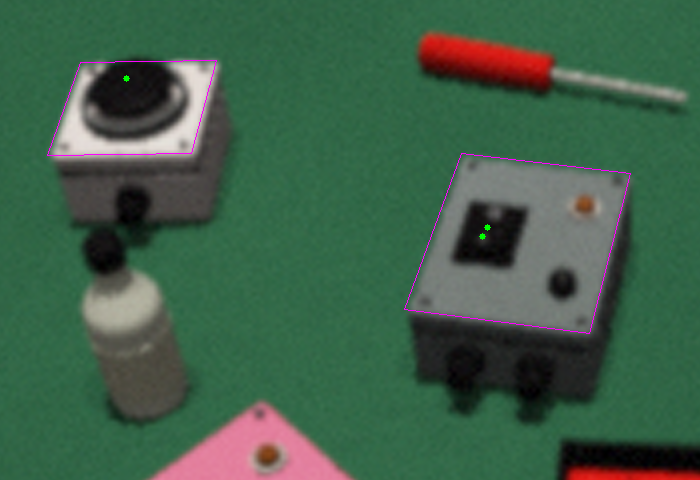

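View pics/ovB.png

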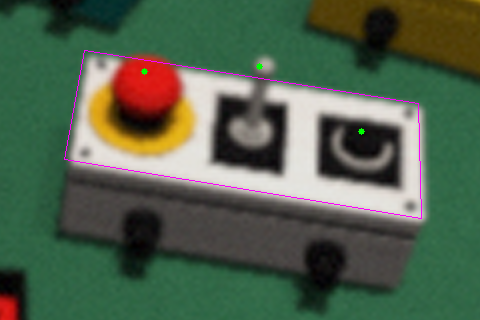

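The fits agree in both cameras to within about 2 mm. Next I close the gripper and move over the rocker.

```bash
cat > m.py <<'E'
from workcell import bot, hand, kinematics, get_obs, vision
from h import *
import json
from scipy.spatial.transform import Rotation as R
POSE=json.load(open('pose.json'))
def ori(yaw,sgn):
    y=np.array([0,0,-1.]);z=sgn*np.array([-np.sin(yaw),np.cos(yaw),0]);x=np.cross(y,z)
    return R.from_matrix(np.c_[x,y,z]).as_quat()
def best(pos,yaw):
    j=np.array(get_obs()['joint_pos']);c=[]
    for s in(1,-1):
        q=kinematics.solve_ik(pos,ori(yaw,s))
        if q is not None:c.append((np.abs(np.array(q)-j).max(),s,np.round(q,2)))
    c.sort(key=lambda a:a[0]);return c
T=bot.tcp_to_tips
def at(box,lx,ly,tipz): 
    p=w(POSE[box],(lx,ly,tipz+bot.tcp_to_tips))[0];return p
def st(tag=''):
    o=get_obs();print(tag,round(o['time_s'],2),'tip',np.round(o['position']-np.array([0,0,bot.tcp_to_tips]),4),'F',np.round(o['wrist_force'],2),'g',round(o['gripper_width'],4));return o
E
python3 - <<'E'
from m import *
print(R.from_quat(get_obs()['orientation']).as_matrix().round(2))
hand.move_gripper(0.0,20);st('closed');print(bot.tcp_to_tips)
p=at('supply',.015,-.02,.13)
c=best(p,POSE['supply'][2]);print(c)
s=c[0][1];bot.reach(p,ori(POSE['supply'][2],s));st('over')
d=vision.read_camera('top');cv2.imwrite('pics/over1.png',d['frame'][...,::-1])
d=vision.read_camera('scene');cv2.imwrite('pics/over1s.png',cv2.resize(d['frame'][120:300,150:390,::-1],None,fx=3,fy=3,interpolation=cv2.INTER_CUBIC))
print(proj('scene',w(POSE['supply'],(.015,-.02,.13)))-[150,120])
E
```

```text
[[ 0.97 -0.    0.25]
 [-0.25 -0.    0.97]
 [ 0.   -1.   -0.  ]]
closed 0.87 tip [0.1581 0.6047 0.2313] F [-0.25  0.57  0.26] g 0.0001
0.017
[(np.float64(1.470354091212499), -1, array([-0.05,  0.42,  1.78, -0.  ,  0.94,  1.47])), (np.float64(1.6712385623772938), 1, array([-0.05,  0.42,  1.78, -0.  ,  0.94, -1.67]))]
over 3.6 tip [ 0.5952 -0.0269  0.1301] F [-0.62 -0.01  0.75] g -0.0001
[[92.85738545 75.18639084]]
```

View pics/over1s.png

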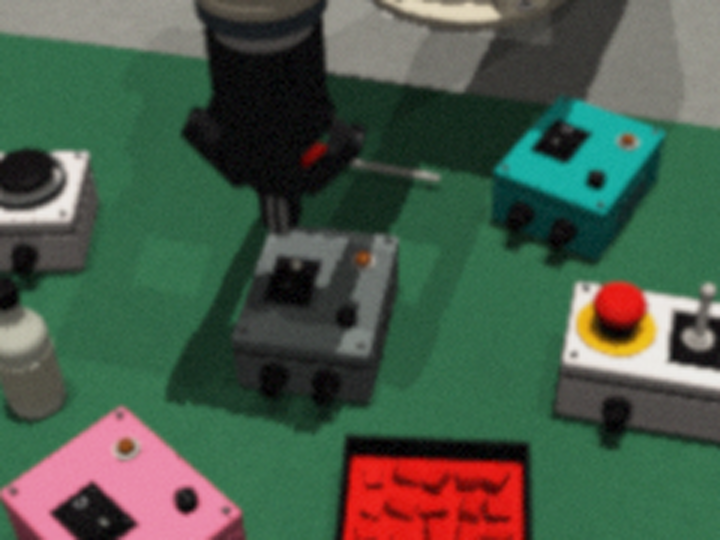

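The predicted tip pixel (279,226 in the crop) matches the visible finger ends, so the 17 mm tip offset holds with the gripper shut. Now I press the rocker.

```bash
python3 - <<'E'
from m import *
def go(z,v): bot.servo_line(at('supply',.015,-.02,z),velocity=v)
go(.078,.1);b=st('base')['wrist_force'][2]
for z in (.072,.070,.068,.067,.066,.065,.064):
    go(z,.03);f=st(z)['wrist_force'][2]-b
    if f>10: break
    if z<=.065 and f>5:break
go(.13,.15)
st('up')
bot.servo_line(at('supply',.015,-.02,.2),velocity=.2)
d=vision.read_camera('top');cv2.imwrite('pics/rk.png',cv2.resize(d['frame'][150:250,240:350,::-1],None,fx=6,fy=6,interpolation=cv2.INTER_CUBIC))
d=vision.read_camera('scene');cv2.imwrite('pics/rks.png',cv2.resize(d['frame'][180:260,210:300,::-1],None,fx=7,fy=7,interpolation=cv2.INTER_CUBIC))
E
```

```text
base 4.37 tip [ 0.5953 -0.0277  0.0781] F [ 0.6  -0.03  0.31] g -0.0
0.072 4.72 tip [ 0.5956 -0.0277  0.0724] F [ 1.01 -0.97  0.28] g 0.0
0.07 4.97 tip [ 0.5955 -0.0277  0.0702] F [1.13 0.17 1.77] g -0.0003
0.068 5.22 tip [ 0.595  -0.0277  0.0678] F [ 1.72 -0.14  1.83] g 0.0004
0.067 5.47 tip [ 0.595  -0.0277  0.0669] F [2.33 0.21 1.43] g 0.0003
0.066 5.72 tip [ 0.595  -0.0277  0.0659] F [ 0.68 -0.25  1.86] g 0.0002
0.065 5.97 tip [ 0.595  -0.0277  0.0651] F [-0.3   0.02  4.79] g -0.0002
0.064 6.22 tip [ 0.595  -0.0277  0.0645] F [-1.34  0.36  7.53] g 0.0
up 6.81 tip [ 0.5945 -0.0277  0.1293] F [ 0.19 -0.23 -0.47] g 0.0001
```

View pics/rks.png

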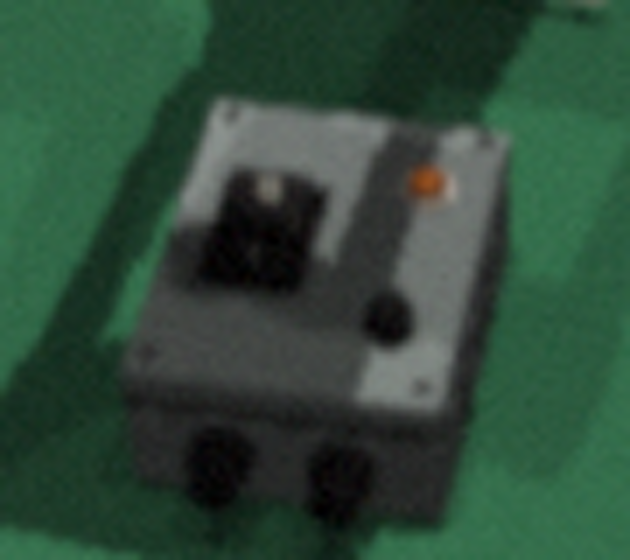

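The force rose from about 2 N to 7.5 N just below 66 mm, which fits the on-stop plus lid yield. The near half now stands up in the picture. I'll confirm the rocker in the top view once the arm is clear, then go to the toggle.

```bash
python3 - <<'E'
from m import *
y=POSE['station'][2]
p=at('station',-.038,0,.16);c=best(p,y);print(c)
bot.reach(p,ori(y,c[0][1]))
bot.servo_line(at('station',-.038,0,.094),velocity=.15);st('dn')
d=vision.read_camera('top');cv2.imwrite('pics/rk2.png',cv2.resize(d['frame'][160:245,120:345,::-1],None,fx=3.5,fy=3.5,interpolation=cv2.INTER_CUBIC));cv2.imwrite('pics/rk3.png',cv2.resize(d['frame'][165:240,262:332,::-1],None,fx=8,fy=8,interpolation=cv2.INTER_CUBIC))
d=vision.read_camera('scene');cv2.imwrite('pics/tg.png',cv2.resize(d['frame'][180:280,320:440,::-1],None,fx=6,fy=6,interpolation=cv2.INTER_CUBIC))
E
```

```text
[(np.float64(0.5789384957924686), -1, array([ 0.48,  0.4 ,  1.74, -0.  ,  1.  ,  2.05])), (np.float64(2.5626541577973247), 1, array([ 0.48,  0.4 ,  1.74, -0.  ,  1.  , -1.09]))]
dn 9.2 tip [0.5392 0.2785 0.0944] F [-0.    0.17  0.68] g 0.0
```

View pics/rk3.png

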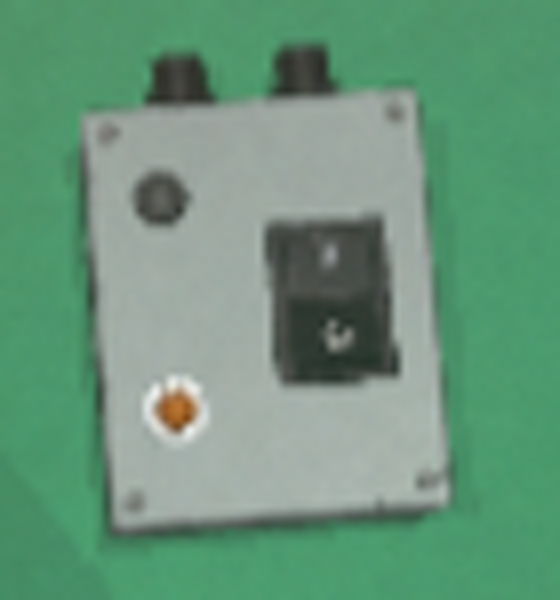

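View pics/tg.png

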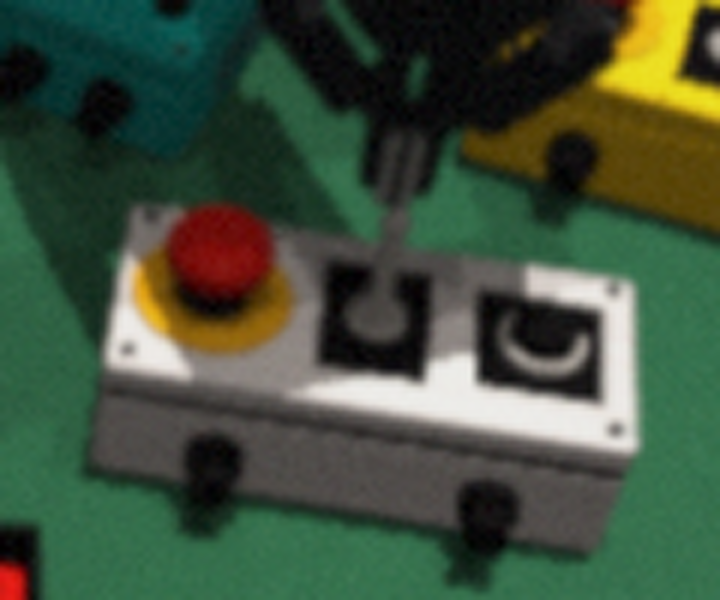

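The rocker's shading has swapped: the far half is now level and lighter, and the box corners haven't moved, so the rocker is on. The closed fingers stand right behind the toggle, so I push it.

```bash
python3 - <<'E'
from m import *
def go(x,v=.05): bot.servo_line(at('station',x,0,.094),velocity=v)
b=get_obs()['wrist_force'][0]
for x in (-.030,-.026,-.022,-.018,-.014,-.011,-.009,-.0075,-.006,-.005):
    go(x);f=st(x)['wrist_force'][0]-b
    if x>-.012 and f<-6: print('stop');break
d=vision.read_camera('scene');cv2.imwrite('pics/tg2.png',cv2.resize(d['frame'][180:280,320:440,::-1],None,fx=6,fy=6,interpolation=cv2.INTER_CUBIC))
E
```

```text
-0.03 9.61 tip [0.5473 0.2791 0.0945] F [-0.57 -0.38  1.03] g 0.0003
-0.026 9.86 tip [0.5507 0.2789 0.094 ] F [ 0.17 -0.43  0.68] g 0.0003
-0.022 10.11 tip [0.5549 0.2789 0.094 ] F [ 0.1  -0.46  0.39] g -0.0003
-0.018 10.36 tip [0.559  0.2789 0.094 ] F [ 0.14 -1.43  0.16] g 0.0001
-0.014 10.61 tip [0.563  0.2789 0.094 ] F [ 0.23  0.17 -0.04] g 0.0002
-0.011 10.86 tip [0.5659 0.2789 0.094 ] F [ 0.94 -0.31 -0.23] g 0.0001
-0.009 11.11 tip [0.5676 0.2789 0.094 ] F [-1.66 -0.25  0.41] g -0.0003
-0.0075 11.36 tip [0.569  0.2788 0.0939] F [-1.36  0.04 -0.59] g -0.0001
-0.006 11.61 tip [0.5706 0.2788 0.0939] F [-1.52 -0.3  -0.73] g -0.0001
-0.005 11.86 tip [0.5716 0.2788 0.094 ] F [-1.47 -0.64 -1.29] g -0.0001
```

View pics/tg2.png

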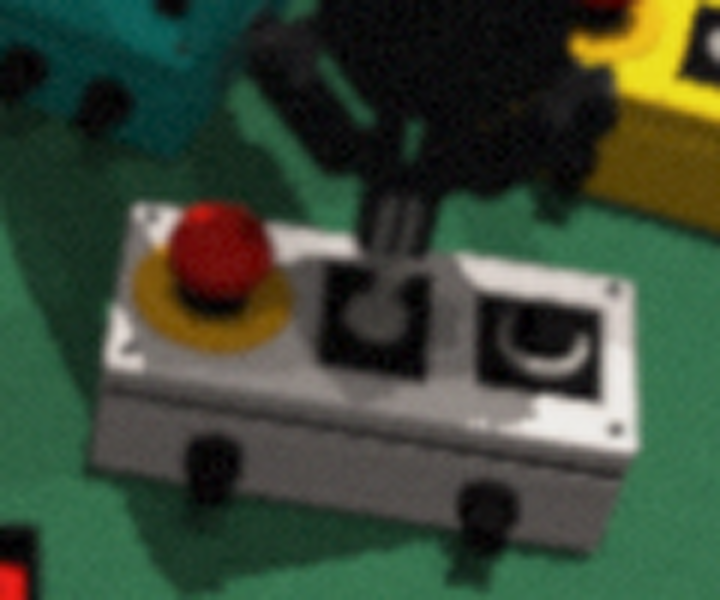

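```bash
python3 - <<'E'
from m import *
d=vision.read_camera('scene');a=d['frame'][195:250,360:415,::-1].astype(float)
b=vision.read_camera('scene')['frame'][195:250,360:415,::-1].astype(float)
a=(a+b)/2
cv2.imwrite('pics/tg3.png',cv2.resize(np.clip(a*2.5,0,255).astype(np.uint8),None,fx=10,fy=10,interpolation=cv2.INTER_CUBIC))
for n,x,z in(('mid',0,.106),('inch',.012,.104),('run',-.012,.104),('finger',.0+.011-.005,.094),):print(n,((proj('scene',w(POSE['station'],(x,0,z)))-[360,195])*10).round())
t=vision.read_camera('top')['frame'];cv2.imwrite('pics/tg3t.png',cv2.resize(np.clip(t[170:240,130:230,::-1]*1.,0,255).astype(np.uint8),None,fx=7,fy=7,interpolation=cv2.INTER_CUBIC))
E
```

```text
mid [[242. 243.]]
inch [[237. 290.]]
run [[243. 211.]]
finger [[230. 302.]]
```

View pics/tg3.png

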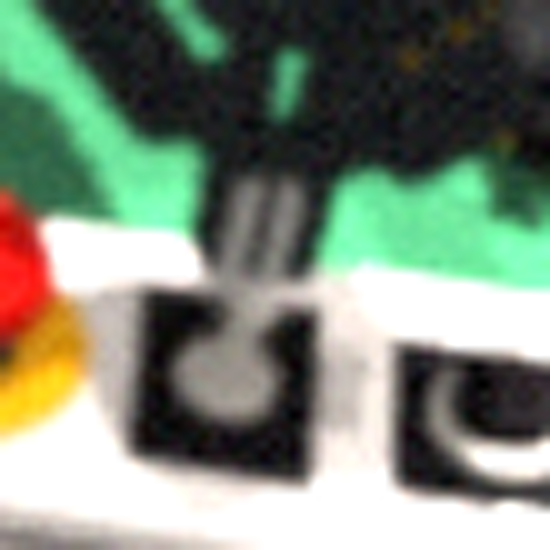

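View pics/tg3t.png

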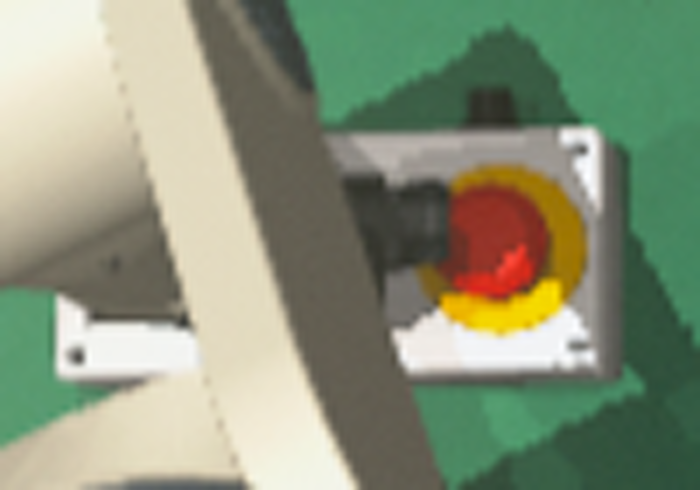

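The ball is now at about (250,283) in the crop. The run position was (243,211) and the inch position is predicted at (237,290), so the toggle has swung over. I'll nudge a little further against the stop with a force limit, then back off and look.

```bash
python3 - <<'E'
from m import *
def go(x,v=.03): bot.servo_line(at('station',x,0,.094),velocity=v)
for x in (-.0035,-.002,-.0005,.001):
    go(x);f=st(x)['wrist_force']
    if f[0]<-5: print('stop');break
bot.servo_line(at('station',-.035,0,.094),velocity=.1)
bot.servo_line(at('station',-.035,0,.17),velocity=.2);st()
y=POSE['station'][2]
bot.reach(at('station',-.13,.16,.25),ori(y,-1))
S=[vision.read_camera('scene')['frame'] for _ in range(2)];a=np.mean(S,0)[180:270,320:440,::-1]
cv2.imwrite('pics/tg4.png',cv2.resize(np.clip(a*1.5,0,255).astype(np.uint8),None,fx=6,fy=6,interpolation=cv2.INTER_CUBIC))
t=vision.read_camera('top')['frame'];cv2.imwrite('pics/tg4t.png',cv2.resize(t[170:240,130:230,::-1],None,fx=8,fy=8,interpolation=cv2.INTER_CUBIC));st()
E
```

```text
-0.0035 12.31 tip [0.5721 0.2788 0.0937] F [-7.31  0.63 -0.07] g 0.0003
stop
 13.31 tip [0.542  0.2789 0.17  ] F [-0.13 -0.03 -0.04] g -0.0002
 14.28 tip [0.4474 0.4374 0.2488] F [-0.22  0.67 -0.59] g 0.0002
```

View pics/tg4.png

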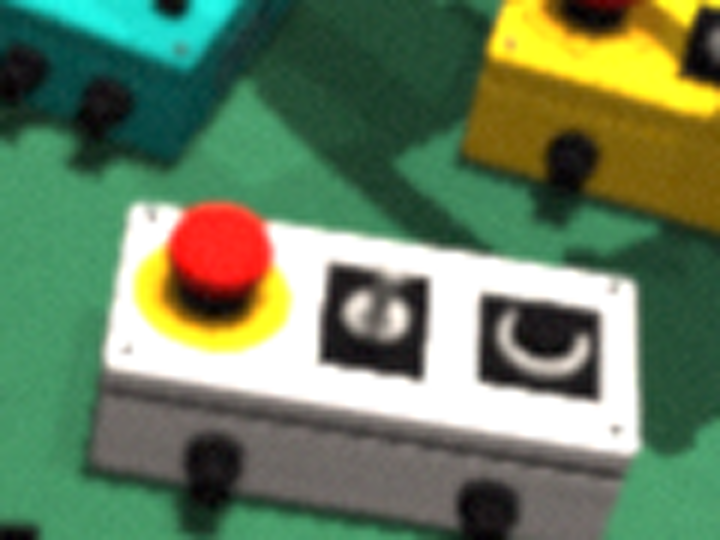

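View pics/tg4t.png

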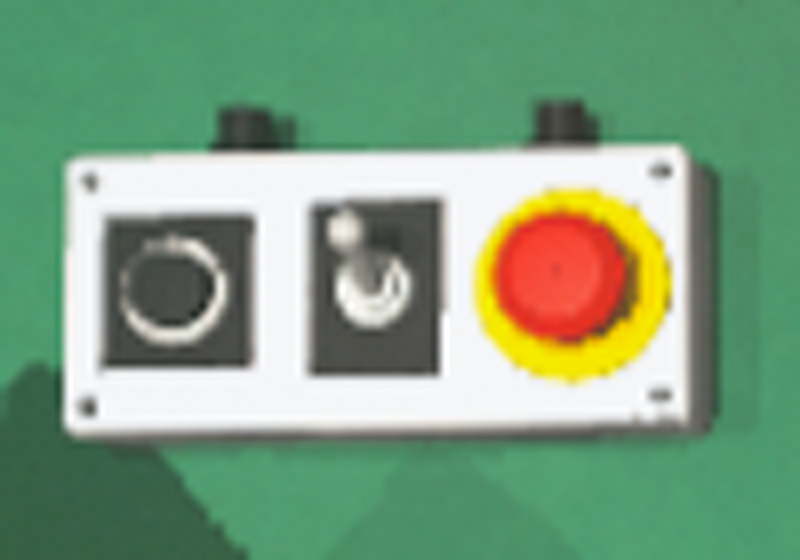

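The ball moved from (345,313) to (345,228) in the crop, about 24 mm, so the toggle is fully at inch. The station corners are unchanged. Reset is next.

```bash
python3 - <<'E'
from m import *
y=POSE['station'][2]
def go(z,v): bot.servo_line(at('station',0,.06,z),velocity=v)
bot.reach(at('station',0,.06,.13),ori(y,-1));go(.083,.1);b=st('base')['wrist_force'][2]
for z in (.0785,.077,.0755,.0745,.0735):
    go(z,.03);f=st(z)['wrist_force'][2]-b
    if f>7.5:break
bot.dwell(.1);st('held')
go(.15,.15);st('up');bot.dwell(.1)
y=POSE['inchbox'][2];p=at('inchbox',0,0,.16);c=best(p,y);print(c)
E
```

```text
base 15.72 tip [0.5766 0.3393 0.0832] F [ 0.01 -0.24 -0.03] g 0.0001
0.0785 16.02 tip [0.5771 0.3392 0.0791] F [0.39 0.96 2.39] g -0.0001
0.077 16.27 tip [0.5771 0.3392 0.0775] F [0.39 0.93 4.17] g 0.0
0.0755 16.52 tip [0.5771 0.3392 0.0759] F [0.26 1.39 6.2 ] g 0.0003
0.0745 16.77 tip [0.5771 0.3392 0.075 ] F [1.97 1.73 6.35] g -0.0002
0.0735 17.02 tip [0.5771 0.3392 0.0741] F [1.34 0.67 7.32] g -0.0001
held 17.12 tip [0.5771 0.3392 0.0741] F [-0.18  1.36  6.98] g -0.0001
up 17.78 tip [0.576  0.3384 0.1489] F [-0.2   0.03 -0.44] g 0.0001
[(np.float64(1.2588261282824424), -1, array([-0.49,  0.38,  1.77, -0.  ,  0.99,  0.84])), (np.float64(4.400418781872236), 1, array([-0.49,  0.38,  1.77, -0.  ,  0.99, -2.3 ]))]
```

7 N at 74.1 mm puts the reset about 4.5 mm down, so it was pressed. I'll move over the palm box and check the reset from there.

```bash
python3 - <<'E'
from m import *
bot.servo_line(at('station',0,.06,.22),velocity=.2)
y=POSE['inchbox'][2];bot.reach(at('inchbox',0,0,.16),ori(y,-1));st('over')
t=vision.read_camera('top')['frame'];cv2.imwrite('pics/r1.png',cv2.resize(t[165:245,130:335,::-1],None,fx=3.9,fy=3.9,interpolation=cv2.INTER_CUBIC))
t=vision.read_camera('scene')['frame'];cv2.imwrite('pics/r1s.png',cv2.resize(t[130:290,100:440,::-1],None,fx=2.3,fy=2.3,interpolation=cv2.INTER_CUBIC))
E
```

```text
over 20.61 tip [ 0.5226 -0.2788  0.1601] F [-0.48 -0.79 -0.06] g -0.0
```

View pics/r1.png

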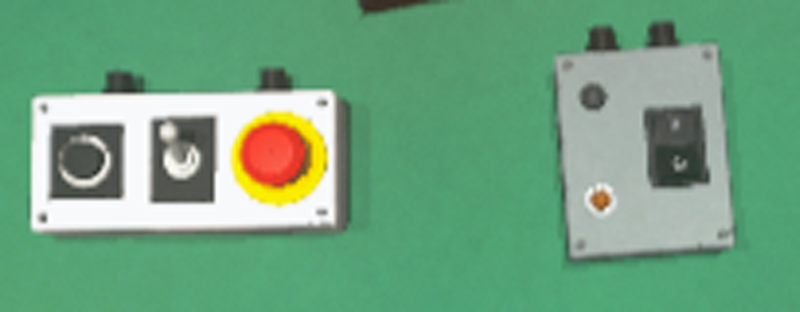

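View pics/r1s.png

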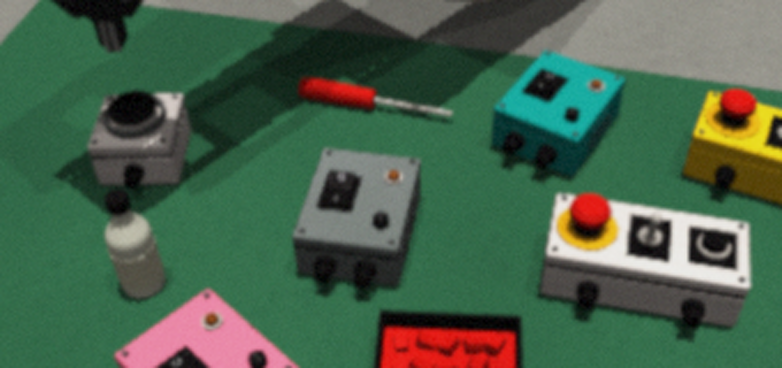

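The ring round the reset looks slightly fuller than before, so I'll compare the two pictures at the same scale before pressing the palm button.

```bash
python3 - <<'E'
from m import *
t=np.mean([vision.read_camera('top')['frame'] for _ in range(2)],0)
a=C['top']['frame'][192:220,138:166,::-1].astype(np.uint8);b=t[192:220,138:166,::-1].astype(np.uint8)
s=C['scene']['frame'];s2=np.mean([vision.read_camera('scene')['frame'] for _ in range(2)],0)
c=s[222:250,395:423,::-1].astype(np.uint8);e=s2[222:250,395:423,::-1].astype(np.uint8)
cv2.imwrite('pics/cmp.png',cv2.resize(np.vstack([np.hstack([a,b]),np.hstack([c,e])]),None,fx=10,fy=10,interpolation=cv2.INTER_CUBIC))
E
```

```text
(no output)
```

View pics/cmp.png

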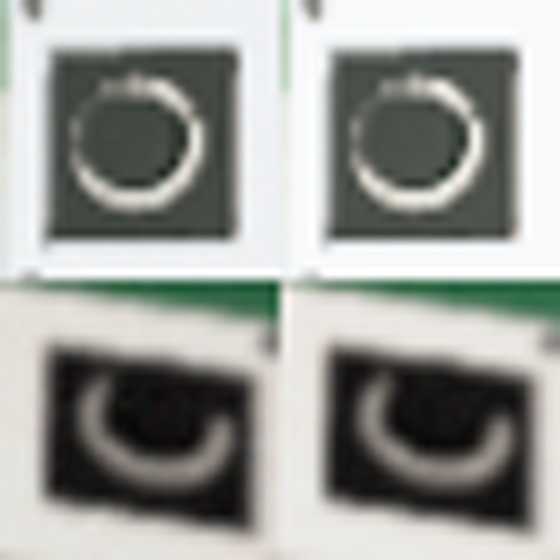

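```bash
python3 - <<'E'
from m import *
t=np.mean([vision.read_camera('top')['frame'] for _ in range(4)],0).mean(2)
a=C['top']['frame'].astype(float).mean(2)
g=cv2.resize(cv2.imread('pics/tg4t.png'),(100,70),interpolation=cv2.INTER_AREA).mean(2)
g0=cv2.resize(cv2.imread('pics/t_st.png'),(100,70),interpolation=cv2.INTER_AREA).mean(2)
np.set_printoptions(linewidth=200)
A=a[198:215,142:160];B=t[198:215,142:160]
print(A.round().astype(int));print(B.round().astype(int));print((g-g0)[28:45,12:30].round().astype(int))
# global shift
print(cv2.phaseCorrelate(a[180:235,132:225],t[180:235,132:225]))
E
```

```text
[[217 115  68  68  70  69  68  70  68  70  69  68  71  70  69  70  67  72]
 [197 103  67  68  68  69  69  67  82 117  93  85  72  69  69  69  71  72]
 [184  95  68  69  68  68 117 115 126 167 162 198 193 112  72  70  69  71]
 [184  95  67  67  67  81 106 102 107 128 134 162 202 206 116  73  70  70]
 [185  96  68  68  86  79  72  68  68  69  69  67 122 179 186 103  69  72]
 [184  95  69  82  84  71  67  69  68  68  69  71  68  82 160 115  75  72]
 [185  96  69 118  82  68  68  69  70  69  70  70  71  54  89 194 111  71]
 [185  98  67 111  81  67  69  71  69  69  70  70  71  57  66 225 125  70]
 [184  96  68  94  74  68  67  68  68  71  72  72  73  56  69 225 124  68]
 [187  96  68 118  85  69  69  69  70  71  70  74  74  55 130 218 115  69]
 [185  95  66 126 125  83  68  70  70  70  71  72  63  53 201 174  92  69]
 [186  94  69  97 197 128  75  70  71  71  71  64  51 170 220 125  72  71]
 [185  97  68  69 158 201 168 101  64  60  62 104 192 207 164  91  71  72]
 [183  97  68  68  77 156 184 200 203 203 203 212 209 150  87  70  71  72]
 [183  93  70  70  68  70 120 161 174 181 171 171 
[... 1786 characters left out ...]
  5  3]
 [10  4  3  6  6  3  3  2  2  3  4  4  5  4  5  9  6  3]
 [ 9  4  5  7  5  3  4  3  4  5  5  5  4  2  3  8  7  2]
 [ 9  5  4  5  5  2  5  5  4  4  3  3  4  3  3  7  7  4]
 [ 7  5  5  6  4  2  3  3  3  3  6  2  3  3  8  9  7  2]
 [ 8  7  5  6  7  3  5  3  3  5  4  3  2  4 11  9  5  6]
 [ 9  7  2  3 10  6  5  2  2  4  4  4  4  8  8  7  5  3]
 [10  5  1  3  9  9  7  6  3  4  6  7  9  9  8  5  4  4]
 [10  4  3  4  4  7  9 10  9  9 10  9 10  7  6  5  5  4]
 [10  6  0  2  4  4  7  9  9  9 10  8  7  5  3  3  5  3]
 [ 9  5  2  3  5  3  4  5  3  5  4  3  4  4  4  3  4  2]
 [ 7  7  4  5  3  4  4  4  4  3  1  4  3  3  5  4  3  2]]
((0.14784879476048474, -0.2609058262988917), 0.7698010419292068)
```

The difference is only a uniform brightness gain of about 10%, so the reset is back up. Now the palm button.

```bash
python3 - <<'E'
from m import *
def go(z,v): bot.servo_line(at('inchbox',0,0,z),velocity=v)
go(.09,.1);b=st('base')['wrist_force'][2]
for z in (.085,.082,.080,.079,.078,.077):
    go(z,.03);f=st(z)['wrist_force'][2]-b
    if f>13:break
bot.dwell(.6);st('hold')
t=vision.read_camera('scene')['frame'];cv2.imwrite('pics/end.png',cv2.resize(t[100:260,60:360,::-1],None,fx=2.6,fy=2.6,interpolation=cv2.INTER_CUBIC))
t=vision.read_camera('top')['frame'];cv2.imwrite('pics/endt.png',t[...,::-1])
E
```

```text
base 21.96 tip [ 0.5225 -0.2797  0.0905] F [-0.2  -0.06  0.76] g 0.0
0.085 22.27 tip [ 0.5222 -0.2795  0.0852] F [-0.15  0.09  0.59] g 0.0
0.082 22.52 tip [ 0.5224 -0.2796  0.0823] F [-0.44  0.65  5.15] g 0.0001
0.08 22.77 tip [ 0.5224 -0.2796  0.0803] F [-0.06  0.02  5.17] g -0.0001
0.079 23.02 tip [ 0.5224 -0.2796  0.0794] F [-0.46  0.56  6.14] g 0.0001
0.078 23.27 tip [ 0.5224 -0.2796  0.0784] F [-0.98  0.01  7.55] g 0.0001
0.077 23.52 tip [ 0.5224 -0.2796  0.0775] F [-1.17  0.62  7.  ] g -0.0002
hold 24.12 tip [ 0.5224 -0.2796  0.0776] F [-1.2   1.11  8.4 ] g -0.0001
```

View pics/end.png

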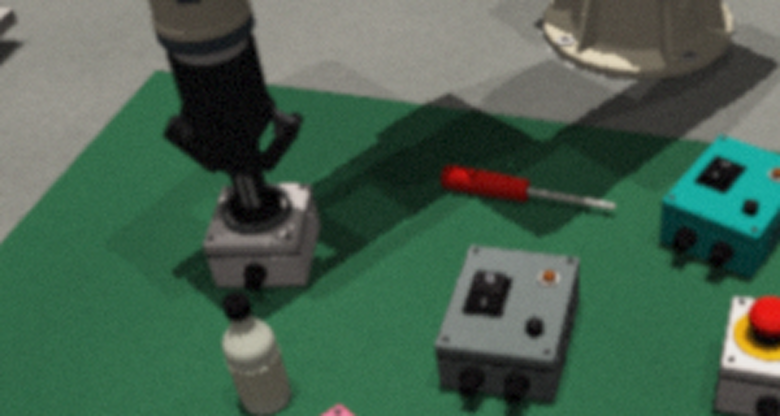

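View pics/endt.png

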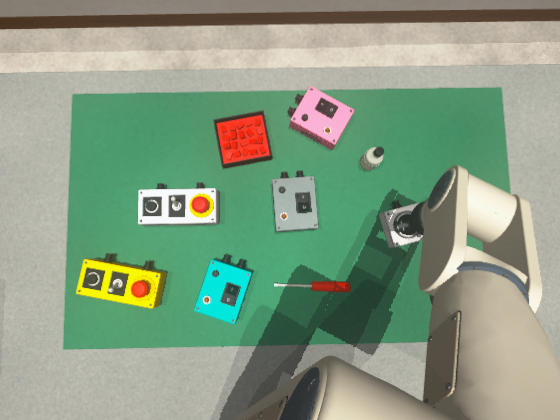

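The button is held about 7 mm down with about 8 N, the box is flat, and everything else is where it was. Handing in.

```bash
python3 -c "
from workcell import hand_in
print(hand_in())"
```

```text
the job is handed in; nothing more can be done
None
```

The job is handed in, with the closed fingers still holding the palm button down. The last robot-clock reading before that was about 24 s of the 51 s allowed.

- **Rocker:** pressed on with a force that peaked at about 7.5 N just below 66 mm. The top view shows the far half level.
- **Toggle:** pushed to its stop at about 7 N. The ball moved 24 mm in the top view, the full throw, and the station did not move.
- **Reset:** tapped about 4.5 mm with about 7 N. Afterwards its image matched the starting picture except for overall brightness, so it is back up.
- **Palm button:** held about 7 mm down with about 8 N at the wrist.

In the final pictures the supply box, station, tub, bottle and screwdriver are where they started, the palm box stands flat and the emergency stop is untouched.

One thing disagreed. While pushing the toggle I felt contact later than the finger geometry suggested, so I confirmed its position in the pictures instead of relying on the force. No other check failed or disagreed, and the hand-in gives no verdict.

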